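Start the lathe's dust extractor with its spring-return key

TASK

Take the flat-bladed key out of the wooden block, put it into the key switch on top of the grey lathe control box and push it fully home past the sticky pins, wiggling if it binds. Then turn it clockwise (seen from above) a quarter turn to its stop and hold it there against the return spring: finish while still gripping the turned key. Leave the other two tools standing in the block, and the bowl and the green tin, where they are.

Things in the scene. Friction and masses are not known exactly. Their poses are not given: they have to be found in the camera images.
- key_grip (a point): Centre of the key's black grip, the part to grasp: an upright rounded plate 30 mm wide along the point's x, 10 mm thick along its y, 32 mm tall along z (up). Below it a steel stem 10 mm across shows for 6 mm, then a round collar 22 mm across, 4 mm thick (underside 26 mm below this point), then the blade. At the start the key stands upright in the block. It works the same turned half round.
- key_shoulder (a point): Centre of the underside of the key's collar, 26 mm below key_grip, same axes. The flat steel blade goes down 26 mm from here: 14 mm wide along x, 5 mm thick along y, its last 6 mm tapering to 8 by 1.8 mm.
- key: The same key, about 60 g; origin at the tip of the blade, 52 mm below key_grip, same axes.
- block: Fixed wooden block, 56 (x) by 212 (y) by 40 mm high, origin under its centre, with three like pockets in a row, at its centre and 70 mm to either side along its y. Key, chuck key and awl stand in them in any order, collars on the block's top, so the key's grip reaches from 50 to 82 mm above the bench.
- lock_face (a point): Centre of the upper face of the key cylinder (steel, 34 mm across) in the fixed grey control box (140 along x, 130 along y, 80 mm high), z up; 83 mm above the bench, 3 mm above the box's flat top. At rest the key slot lies along this point's x: 16 mm long, 6.7 mm wide, 30 mm deep. The point does not turn with the cylinder. Home = key_shoulder at this point.
- lock (a joint): Turn of the key cylinder, rad: 0 at rest, growing clockwise seen from above, stop at 1.57. A spring turns it back, 0.03 N m at rest to 0.11 at the stop. The key has about 0.12 rad of play in the slot. Two sprung pins stand 3 mm into the slot's ends, 10 and 18 mm below the face: the key does not drop past them but needs a push of 5 to 15 N, easier with small rocking about the vertical.
- chuckkey: Bystander in the block: chuck key with a round steel cross bar 64 mm long on a stem (T shape), bar about 72 mm above the bench; origin at its lower tip.
- awl: Bystander in the block: small awl with a round wooden head 30 mm across, top 88 mm above the bench; origin at its lower tip.
- bowl: Bystander: pale wooden bowl, 110 mm across, 60 mm high, on the bench; origin under its centre.
- tin: Bystander: green tin, 60 by 85 by 117 mm high, on the bench; origin under its centre.
Not all that is in view belongs to the job. What is meant by the key is not pink, and is the smaller of those in its own colour. Leave any red look-alike of the part that bears lock_face alone.

How it is judged (in metres and radians):
On the way, in this order (a step that is already met when the one before it is completed fails the run):
1. the key is lifted out of the block in the gripper (height (world z) of key_grip above 0.12 m and contact force between the fingers and key above 1 N), for 0.1 s.
2. the key is fully home in the lock, not yet turned (z of key_shoulder in the frame of lock_face below 0.004 m and horizontal distance between key_shoulder and lock_face below 0.004 m and value of joint lock below 0.3 rad), for 0.1 s.
3. the key, still home, is turned a quarter to its stop (z of key_shoulder in the frame of lock_face below 0.005 m and horizontal distance between key_shoulder and lock_face below 0.004 m and value of joint lock above 1.3 rad), for 0.2 s.
At the end, for the whole second after the job is handed in: Key upright (0.15 rad) and home in the lock (collar within 5 mm of the face, 4 mm of its centre), cylinder held turned 1.3 rad or more, fingers gripping the key with over 1 N; the other two tools still stand in the block (moved < 15 mm, leaning < 0.3 rad), bowl and tin moved < 30 mm (all of step 3 and angle between key's own z axis and vertical below 0.15 rad and contact force between the fingers and key above 1 N and distance of each of chuckkey, awl from where it was at the start of the episode below 0.015 m and angle between each of chuckkey, awl's own z axis and vertical below 0.3 rad and distance of each of bowl, tin from where it was at the start of the episode below 0.03 m); the arm keeps its last pose, push and grip.
It fails at once if one of the other tools is pulled out of the block (distance of any of chuckkey, awl from where it was at the start of the episode above 0.025 m).
It fails at once if the bowl or the tin is knocked away (distance of any of bowl, tin from where it was at the start of the episode above 0.03 m).
It also fails if it takes over 54 s, if anything falls off the work surface, if the arm or the gripper's body presses on something with over 40 N, if the wrist force passes 120 N, or if a joint passes its speed limit or range.

ROBOT

A 6-joint arm with a two-finger parallel gripper is mounted at the origin on the work surface. World frame = base frame: x ahead of the robot, y to its left, z up, the work surface at z = 0. Lengths are in mm, angles in rad, forces in N, time in s.
With the tool pointing down it reaches from about 275 to 750 mm from the base axis. Payload 10.2 kg.
Tool frame: the origin (TCP) lies at the very end of the fingers, on their centre line; the grasp point (between the pads) lies 19 mm behind it; z points along the fingers, y is the direction in which the jaws open and shut (so a half turn about z gives the same grasp; the last joint's range is limited). The gripper opens to 85 mm and grips with 20 to 120 N. Pads are 22 mm wide; open, the fingers measure 114 mm over their backs; the gripper's body (76 mm by 85 mm) begins 54 mm behind the grasp point. The pads swing forward as they close: fully open they stand 13 mm farther back than shut.
Start: joints at [0.98, 0.313, 1.498, -0, 1.331, -0.223], TCP at [188.784, 489.89, 231.294] pointing down, gripper open.
Joint ranges: [-2.94, 2.94], [-0.97, 2.17], [0.19, 2.56], [-1.23, 4.37], [0.02, 3.11], [-2.88, 2.88]. Speed limits (rad/s): [2.39, 2.39, 3.01, 3.14, 3.14, 3.14].

INTERFACE

Orientations are given as a unit quaternion [w, x, y, z].
In Python, from rig import sensors, imaging, ctrl gives the robot as it stands.
- The arm moves only by the shell command python3 -m creep 'ROWS' [FORCE]. ROWS is JSON, a list of rows, each an object with "grip": the finger opening in mm, from 0 to 85.4; "linear": the shift along the tool's x, y, z in mm, a list of three; "rot": the turn, a rotation vector about the tool's x, y, z in rad, a list of three. A call has 1 to 12 rows; each row shifts and turns the commanded pose from where the row before left it, along the tool's axes as they then stand; what a row does not reach is not made up. A row lasts 1/12 s, in which the tool goes at most 41.7 mm and 7.16 degrees, less where a joint would pass 70% of its speed; a pose out of reach is approached as far as the arm can. A call with a gripper value outside its range is refused whole. The fingers move at their own pace and stop on an object; FORCE is the grip in N (left out, the last holds). Time passes only in rows, so rows that do not move let the fingers close. It gives the time, the measured TCP pose, the force and the opening at its end, in the units of the state.
- sensors.sense(): the state, without advancing time (a new reading comes with each control period).
- imaging.capture(name): name is "side" or "top" or "wrist"; returns (picture, depth): 480x640x3 uint8, red, green, blue; 480x640 float32, mm along the optical axis (not along the pixel's ray), 0 where there is no reading.
- imaging.camera_params(name): a dict with "intrinsics" (3x3 intrinsics, pixels), "k1" (the pictures are not rectified: a ray, as slopes to the right and down, at radius r is drawn at 1 + k1 r^2 times it, then the intrinsics apply), "R" (3x3) and "t" (3): a world point X has camera coordinates R X + t. Camera axes: x right, y down, z forward; pixel columns grow to the right and rows downward; lengths in mm; the calibration is good to about 2 mm. A picture is of the moment at which its call begins: read the wrist's pose just before it. camera_params takes no time and is no camera call; for the wrist camera it gives the pose at the moment of the call.
- ctrl.finish_job(): hands the job in, once; it reports no verdict.
The state is a dict: "time_s": time; "joints": joint angles; "dq": joint speeds; "tau": joint torques, N m; "eef_pos": TCP position; "ee_rot": TCP orientation; "force": force on the tool from outside, world axes, zero at the start; "wrist_torque": the same for the moment, N m; "grip_width": opening from 0.0 (shut) to 1.0 (fully open).
Only numpy, scipy, OpenCV 4.12 (cv2) and the standard library are available. Lean on these libraries where they do the work, as an engineer would, in place of code of your own. Each camera call takes 0.05 s, during which the arm holds its last target.

## Working session

There is one attempt and no reset: what is moved stays moved. The work goes in short steps, Python scripts to look and compute and a shell command to move; the robot and the scene stay as the last step left them, time stands still between calls to the robot, and variables do not carry over. Pictures are saved under pics/ and viewed, and the job is handed in when it is done.

```bash
ls; mkdir -p pics; python3 - <<'E'
from rig import sensors, imaging, ctrl
import cv2,numpy as np
print(sensors.sense())
for n in ["side","top","wrist"]:
    p,d=imaging.capture(n)
    cv2.imwrite(f"pics/{n}0.png",p[:,:,::-1]); np.save(f"pics/{n}0.npy",d)
    c=imaging.camera_params(n); print(n,c)
    np.savez(f"pics/{n}0c.npz",**{k:np.array(v) for k,v in c.items()})
E
```

```text
pics
{'time_s': 0.0, 'joints': array([ 9.79628218e-01,  3.13437560e-01,  1.49844414e+00,  1.80087101e-05,
        1.33096508e+00, -2.23432500e-01]), 'dq': array([-0.00089311,  0.00034257,  0.00119727,  0.0009354 , -0.00068666,
       -0.00103327]), 'tau': array([ 4.04262273e-04, -4.12271583e+01, -2.59735537e+01, -1.57757595e-04,
        4.34998336e-03, -3.64360812e-05]), 'eef_pos': array([188.61919437, 489.6784956 , 230.73877582]), 'ee_rot': array([-2.56430105e-04,  1.82835612e-01,  9.83143299e-01, -5.72302241e-04]), 'force': array([ 0.23766889,  0.12388335, -0.90047374]), 'wrist_torque': array([ 0.00104297, -0.01567534,  0.02748871]), 'grip_width': 1.0001998555071987}
side {'intrinsics': array([[538.46194383,   0.        , 321.8381769 ],
       [  0.        , 538.46194383, 236.42036004],
       [  0.        ,   0.        ,   1.        ]]), 'k1': 0.0362308607824827, 'R': array([[ 0.91328553, -0.40703555, -0.01521815],
       [-0.31007335, -0.67052816, -0.67397812],
       [ 0.26412886,  0.62025321, -0.73859454]]), 't': array([-481.28858814,  225.16474793, 1022.28076635])}
top {'intri
[... 187 characters left out ...]
51, 'R': array([[ 3.90441637e-03, -9.99991385e-01,  1.40872514e-03],
       [-9.77543996e-01, -4.11358032e-03, -2.10691277e-01],
       [ 2.10695257e-01, -5.54464334e-04, -9.77551636e-01]]), 't': array([ -15.10474716,  542.55862626, 1205.23442964])}
wrist {'intrinsics': array([[335.10961043,   0.        , 322.47280346],
       [  0.        , 335.10961043, 244.94310493],
       [  0.        ,   0.        ,   1.        ]]), 'k1': -0.062000667070714444, 'R': array([[ 3.60359513e-01,  9.32813497e-01, -4.01435401e-05],
       [ 8.85303539e-01, -3.41992161e-01,  3.15085711e-01],
       [ 2.93902475e-01, -1.13579672e-01, -9.49063219e-01]]), 't': array([-525.30739126,  -41.17913801,  379.61467326])}
```

View pics/side0.png

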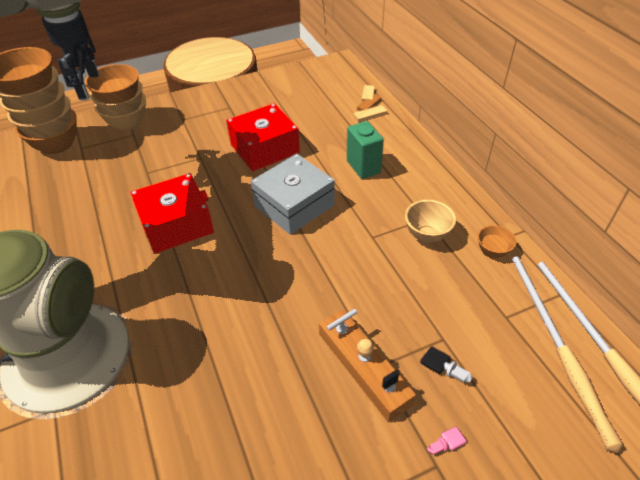

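View pics/top0.png

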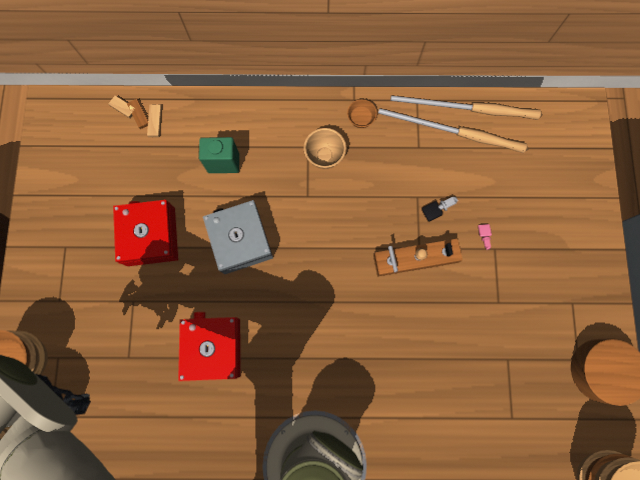

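View pics/wrist0.png

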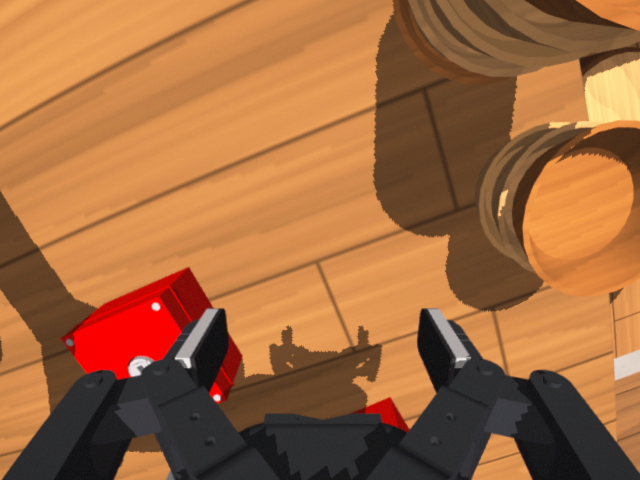

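The side and top pictures show the grey box (cylinder at about 235,235 in top, 292,180 in side). They also show the block with the T-bar at (392,258), awl at (421,254) and black key at (447,250) in top. Red boxes, the pink key and the lying larger black key are decoys. Enlarging next.

```bash
cat > h.py <<'E'
import cv2,numpy as np
def load(n,i=0):
    return cv2.imread(f"pics/{n}{i}.png"),np.load(f"pics/{n}{i}.npy"),dict(np.load(f"pics/{n}{i}c.npz"))
def ray(c,u,v):
    K=c['intrinsics'];k=float(c['k1'])
    pts=cv2.undistortPoints(np.array([[[u,v]]],float),K,np.array([k,0,0,0,0.])).ravel()
    return np.array([pts[0],pts[1],1.])
def at_z(c,u,v,z):
    d=c['R'].T@ray(c,u,v); o=-c['R'].T@c['t']
    return o+d*(z-o[2])/d[2]
def at_d(c,u,v,D):
    return c['R'].T@(ray(c,u,v)*D-c['t'])
def proj(c,X):
    p=c['R']@np.asarray(X,float)+c['t']; x=p[:2]/p[2]; r2=x@x
    x=x*(1+float(c['k1'])*r2); K=c['intrinsics']
    return np.array([K[0,0]*x[0]+K[0,2],K[1,1]*x[1]+K[1,2]])
def crop(n,i,u0,v0,w,h,s,out):
    im,_,_=load(n,i); cv2.imwrite(out,cv2.resize(im[v0:v0+h,u0:u0+w],None,fx=s,fy=s,interpolation=cv2.INTER_CUBIC))
E
python3 - <<'E'
from h import *
crop("top",0,365,225,110,60,7,"pics/c1.png")
crop("side",0,310,300,110,120,5,"pics/c2.png")
crop("top",0,195,190,90,90,6,"pics/c3.png")
crop("side",0,240,145,110,90,6,"pics/c4.png")
E
```

```text
(no output)
```

View pics/c1.png

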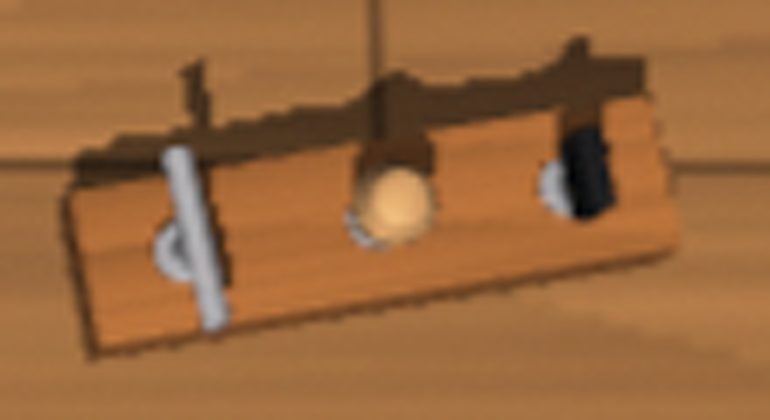

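View pics/c2.png

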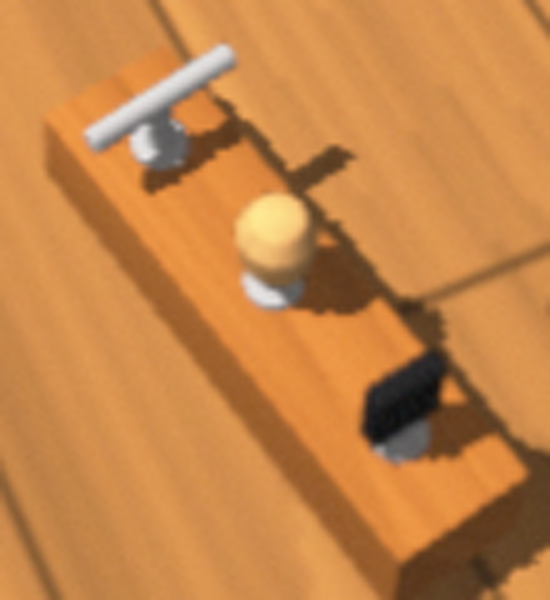

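View pics/c3.png

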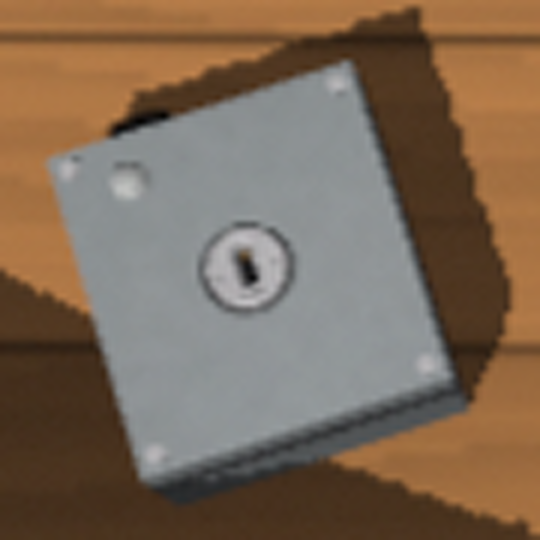

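View pics/c4.png

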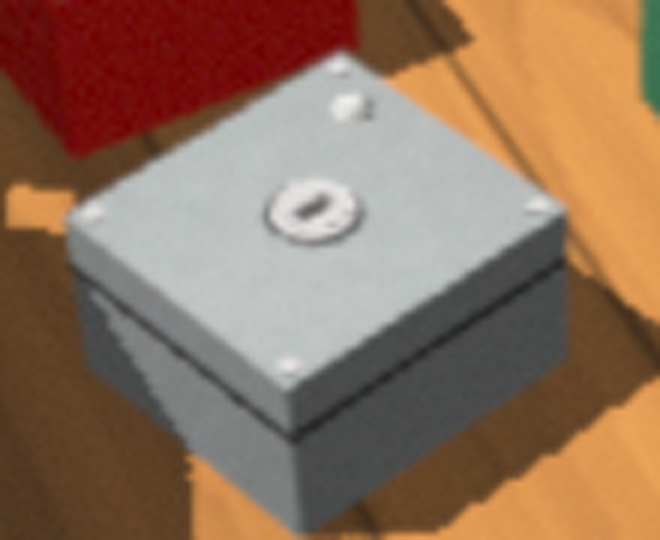

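```bash
python3 - <<'E'
from h import *
def o(u0,v0,s,p): return u0+(p[0]+.5)/s-.5, v0+(p[1]+.5)/s-.5
_,dt,ct=load("top");_,ds,cs=load("side")
print("lock top",at_z(ct,*o(195,190,6,(247,267)),83),"side",at_z(cs,*o(240,145,6,(314,210)),83))
C=[(48,160),(350,62),(458,385),(142,482)]
P=np.array([at_z(ct,*o(195,190,6,p),80) for p in C]);print("top corners",P,P.mean(0))
S=[(68,214),(342,50),(567,212),(290,390)]
Q=np.array([at_z(cs,*o(240,145,6,p),80) for p in S]);print("side corners",Q,Q.mean(0))
for X in (P,Q):
    for i in range(4):
        d=X[(i+1)%4]-X[i]; print(np.linalg.norm(d),np.degrees(np.arctan2(d[1],d[0])))
# block corners top z=40
B=[(68,195),(650,95),(678,248),(92,355)]
P=np.array([at_z(ct,*o(365,225,7,p),40) for p in B]);print("block",P,P.mean(0))
for i in range(4):
    d=P[(i+1)%4]-P[i]; print(np.linalg.norm(d),np.degrees(np.arctan2(d[1],d[0])))
# black
for n,roi in (("top",(440,235,460,262)),("side",(378,365,402,400))):
    im,d,c=load(n);pts=[]
    for v in range(roi[1],roi[3]):
        for u in range(roi[0],roi[2]):
            if im[v,u].max()<60 and d[v,u]>0:
                X=at_d(c,u,v,d[v,u])
                if 45<X[2]<95: pts.append(X)
    pts=np.array(pts);print(n,len(pts),pts.mean(0),pts.min(0),pts.max(0))
    t=pts[pts[:,2]>76];
    if len(t)>3:
        (cc,sz,a)=cv2.minAreaRect(t[:,:2].astype(np.float32));print(cc,sz,a,len(t))
print("keytop top ctr",at_z(ct,*o(365,225,7,(588,168)),82))
print("collar chk", at_z(ct,*o(365,225,7,(565,188)),44))
# side top face of grip: edge from (366,388?) to (443,352)
print("side", at_z(cs,*o(310,300,5,(368,385)),82),at_z(cs,*o(310,300,5,(436,350)),82))
E
```

```text
lock top [537.85494244 193.81441509  83.        ] side [540.7941073  194.99775219  83.        ]
top corners [[582.89648431 277.3381639   80.        ]
 [625.02346771 155.3167056   80.        ]
 [490.27759191 107.5572879   80.        ]
 [450.43666724 232.80864298  80.        ]] [537.15855279 193.2552001   80.        ]
side corners [[456.13889614 235.58577309  80.        ]
 [587.83664652 282.4669122   80.        ]
 [628.60768893 156.53716096  80.        ]
 [497.8228254  111.67740858  80.        ]] [542.60151425 196.56681371  80.        ]
129.08880283353224 -70.95315436433727
142.95948035734014 -160.4836035035092
131.4351597889328 107.6452310913117
139.74434289277866 18.581296211529278
139.7931996195071 19.594470727379452
132.36532833643895 -72.06011040110278
138.26452152722484 -161.06781844508563
130.73191176575057 108.5934193841725
block [[ 501.74932972 -146.41902812   40.        ]
 [ 539.06064781 -355.82436454   40.        ]
 [ 483.54352622 -362.84437915   40.        ]
 [ 444.39911434 -153.84798936   40.        ]] [ 492.18815452 -254.73394029   40.        ]
212.7033835673603 -79.89720312820104
55.95919400900178 -172.79332495940847
212.6306090974579 100.60842282721482
57.82937548643863 7.380810143943996
top 72 [ 504.76293146 -322.13406973   76.21478604] [ 491.04965472 -328.54148446   55.59936849] [ 519.03822959 -317.70126012   87.38738335]
(505.10504150390625, -323.3133239746094) (28.0672607421875, 10.537690162658691) 1.6274840831756592 46
side 168 [ 506.87860431 -327.94418128   74.65123241] [ 494.27576306 -331.85684141   55.05785625] [ 521.79659439 -320.45878582   86.57684202]
(508.09674072265625, -326.5128479003906) (27.785112380981445, 7.25422477722168) 10.514272689819336 89
keytop top ctr [ 504.42125998 -321.55950892   82.        ]
collar chk [ 504.30730164 -322.74201757   44.        ]
side [ 496.06375533 -321.77866213   82.        ] [ 522.78279722 -319.89592614   82.        ]
```

```bash
cat >> h.py <<'E'
from scipy.spatial.transform import Rotation as Ro
def pose():
    from rig import sensors
    s=sensors.sense(); w,x,y,z=s['ee_rot']; R=Ro.from_quat([x,y,z,w]).as_matrix()
    return s,np.array(s['eef_pos']),R
def goal(p,yawy):
    """delta in tool axes to go to TCP p, tool straight down, tool y at yaw (deg)"""
    s,t,R=pose(); a=np.radians(yawy)
    y=np.array([np.cos(a),np.sin(a),0]);z=np.array([0,0,-1.]);x=np.cross(y,z)
    G=np.stack([x,y,z],1)
    print("t",s['time_s'],"tcp",t.round(2),"yawy",np.degrees(np.arctan2(R[1,1],R[0,1])).round(2),"z",R[:,2].round(4),"F",np.round(s['force'],1),"Mz",np.round(s['wrist_torque'],3),"g",round(s['grip_width'],3),"q",np.round(s['joints'],3))
    print("lin tool",(R.T@(np.array(p)-t)).round(2),"rot tool",Ro.from_matrix(R.T@G).as_rotvec().round(4), "lin in goal axes",(G.T@(np.array(p)-t)).round(2))
E
python3 - <<'E'
from h import *
_,_,c=load("wrist"); s,t,R=pose()
o=-c['R'].T@c['t']; print("cam in tool",R.T@(o-t),"axes in tool",R.T@c['R'].T)
goal([470,-318,231],100)
E
```

```text
cam in tool [  80.09431439    0.43751901 -142.32781832] axes in tool [[-8.07970435e-04 -9.48989378e-01 -3.15307006e-01]
 [ 9.99999298e-01 -1.04003866e-03  5.67750691e-04]
 [-8.66720849e-04 -3.15306326e-01  9.48989552e-01]]
t 0.15 tcp [188.69 489.73 230.89] yawy 68.92 z [-5.e-04 -8.e-04 -1.e+00] F [-0.2  0.3  0.8] Mz [ 0.013  0.01  -0.047] g 1.003 q [ 0.98   0.313  1.498  0.     1.331 -0.223]
lin tool [-5.5296e+02 -6.5253e+02  3.5000e-01] rot tool [-8.000e-04 -5.000e-04 -5.424e-01] lin in goal axes [-1.3678e+02 -8.4431e+02 -1.1000e-01]
```

```bash
R='{"linear":[-24.4,-26.9,0],"rot":[0,0,0],"grip":45}'; python3 -m creep '[{"linear":[-24.4,-26.9,0],"rot":[0,0,0],"grip":45},{"linear":[-24.4,-26.9,0],"rot":[0,0,0],"grip":45},{"linear":[-24.4,-26.9,0],"rot":[0,0,0],"grip":45},{"linear":[-24.4,-26.9,0],"rot":[0,0,0],"grip":45},{"linear":[-24.4,-26.9,0],"rot":[0,0,0],"grip":45},{"linear":[-24.4,-26.9,0],"rot":[0,0,0],"grip":45},{"linear":[-24.4,-26.9,0],"rot":[0,0,0],"grip":45},{"linear":[-24.4,-26.9,0],"rot":[0,0,0],"grip":45},{"linear":[-24.4,-26.9,0],"rot":[0,0,0],"grip":45},{"linear":[-24.4,-26.9,0],"rot":[0,0,0],"grip":45},{"linear":[-24.4,-26.9,0],"rot":[0,0,0],"grip":45},{"linear":[-24.4,-26.9,0],"rot":[0,0,0],"grip":45}]' 40
python3 -c "
from h import *
goal([504,-323,200],100)"
```

```text
time_s: 1.15
eef_pos: [346.0, 81.6, 231.4]
ee_rot: [0.0, 0.183, 0.983, 0.0]
force: [1.3, 1.1, -0.1]
grip_width: 0.523
t 1.15 tcp [346.03  81.65 231.37] yawy 68.92 z [ 4.e-04  0.e+00 -1.e+00] F [ 1.3  1.1 -0.1] Mz [ 0.051 -0.052  0.047] g 0.523 q [-0.102 -0.076  1.94   0.     1.277 -1.305]
lin tool [-292.9  -320.78   31.41] rot tool [ 1.000e-04  4.000e-04 -5.424e-01] lin in goal axes [ -85.3  -425.93   31.37]
```

```bash
python3 -m creep '[{"linear":[-24.4,-26.7,2],"rot":[0,0,0],"grip":45},{"linear":[-24.4,-26.7,2],"rot":[0,0,0],"grip":45},{"linear":[-24.4,-26.7,2],"rot":[0,0,0],"grip":45},{"linear":[-24.4,-26.7,2],"rot":[0,0,0],"grip":45},{"linear":[-24.4,-26.7,3],"rot":[0,0,0],"grip":45},{"linear":[-24.4,-26.7,3],"rot":[0,0,0],"grip":45},{"linear":[-24.4,-26.7,3],"rot":[0,0,0],"grip":45},{"linear":[-24.4,-26.7,3],"rot":[0,0,0],"grip":45},{"linear":[-24.4,-26.7,3],"rot":[0,0,0],"grip":45},{"linear":[-24.4,-26.7,3],"rot":[0,0,0],"grip":45},{"linear":[-24.4,-26.7,3],"rot":[0,0,0],"grip":45},{"linear":[-24.4,-26.7,2],"rot":[0,0,0],"grip":45}]'
python3 -m creep '[{"linear":[0,0,0],"rot":[0,0,-0.109],"grip":45},{"linear":[0,0,0],"rot":[0,0,-0.109],"grip":45},{"linear":[0,0,0],"rot":[0,0,-0.109],"grip":45},{"linear":[0,0,0],"rot":[0,0,-0.109],"grip":45},{"linear":[0,0,0],"rot":[0,0,-0.107],"grip":45},{"linear":[0,0,0],"rot":[0,0,0],"grip":45},{"linear":[0,0,0],"rot":[0,0,0],"grip":45}]'
python3 - <<'E'
from h import *
from rig import imaging
goal([504,-323,200],100)
c=imaging.camera_params("wrist");p,d=imaging.capture("wrist")
cv2.imwrite("pics/wrist1.png",p[:,:,::-1]);np.save("pics/wrist1.npy",d);np.savez("pics/wrist1c.npz",**{k:np.array(v) for k,v in c.items()})
E
```

```text
time_s: 2.15
eef_pos: [504.1, -322.4, 199.6]
ee_rot: [-0.0, 0.183, 0.983, 0.0]
force: [-0.1, 0.6, 0.2]
grip_width: 0.528
time_s: 2.73
eef_pos: [503.9, -320.8, 200.1]
ee_rot: [-0.0, -0.086, 0.996, 0.0]
force: [-0.2, 0.2, 0.2]
grip_width: 0.524
t 2.7333 tcp [ 503.85 -320.81  200.06] yawy 99.85 z [-4.e-04  3.e-04 -1.e+00] F [-0.2  0.2  0.2] Mz [ 0.007  0.023 -0.033] g 0.524 q [-0.763  0.496  1.313 -0.     1.333 -2.506]
lin tool [ 0.23 -2.19  0.06] rot tool [ 0.0004 -0.0003 -0.0026] lin in goal axes [ 0.24 -2.19  0.06]
```

View pics/wrist1.png

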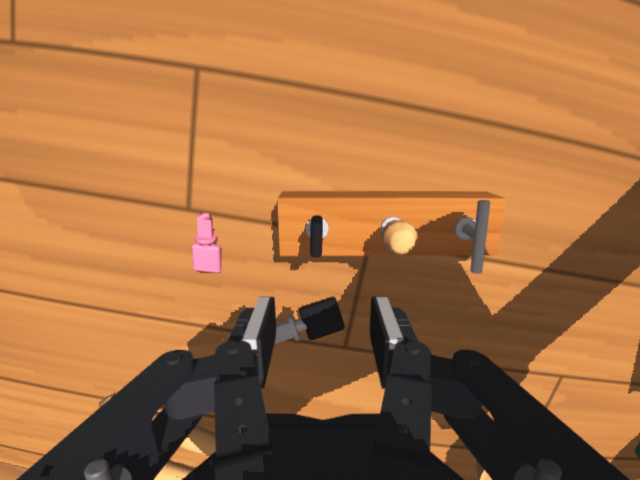

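The wrist picture shows the upright black key at (316,236), the awl at (400,237) and the T-bar at (480,236). The lying black look-alike is nearer, at (322,318).

```bash
python3 - <<'E'
from h import *
crop("wrist",1,270,180,90,90,7,"pics/c5.png")
im,d,c=load("wrist",1)
pts=[]
for v in range(205,265):
    for u in range(300,335):
        if im[v,u].max()<50 and d[v,u]>0:
            X=at_d(c,u,v,d[v,u]); 
            if X[2]>45: pts.append(X)
pts=np.array(pts);print(len(pts),pts.min(0),pts.max(0),np.median(pts[:,2]))
t=pts[pts[:,2]>78]
print(len(t),t.mean(0),cv2.minAreaRect(t[:,:2].astype(np.float32)))
E
```

```text
396 [ 492.17322909 -331.87648526   61.20000392] [ 522.0080534  -320.17527863   83.2872045 ] 81.22604120115011
346 [ 506.22507249 -326.00115875   81.32121273] ((507.1202087402344, -325.59075927734375), (29.379262924194336, 8.19156265258789), 9.285345077514648)
```

View pics/c5.png

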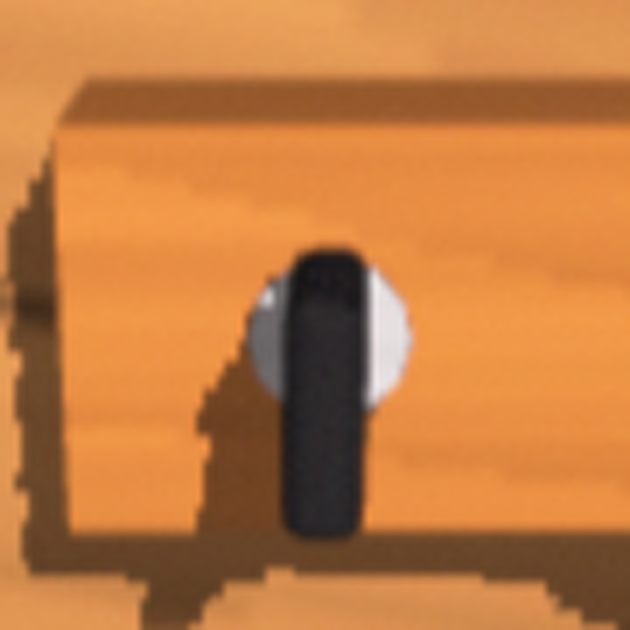

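```bash
python3 -c "
from h import *
goal([506.5,-325.3,50],99.5)"
```

```text
t 2.7833 tcp [ 503.9  -320.79  200.12] yawy 99.85 z [-3.e-04  2.e-04 -1.e+00] F [ 0.1 -0.4  0.5] Mz [ 0.032 -0.041 -0.01 ] g 0.526 q [-0.763  0.496  1.313 -0.     1.333 -2.506]
lin tool [ -1.82  -4.93 150.12] rot tool [ 0.0003 -0.0002  0.0061] lin in goal axes [ -1.82  -4.88 150.12]
```

```bash
python3 -m creep '[{"linear":[-1.8,-4.9,10],"rot":[0,0,0.006],"grip":45},{"linear":[0,0,20],"rot":[0,0,0],"grip":45},{"linear":[0,0,20],"rot":[0,0,0],"grip":45},{"linear":[0,0,20],"rot":[0,0,0],"grip":45},{"linear":[0,0,20],"rot":[0,0,0],"grip":45},{"linear":[0,0,20],"rot":[0,0,0],"grip":45},{"linear":[0,0,15],"rot":[0,0,0],"grip":45},{"linear":[0,0,15],"rot":[0,0,0],"grip":45},{"linear":[0,0,10],"rot":[0,0,0],"grip":45},{"linear":[0,0,0],"rot":[0,0,0],"grip":45},{"linear":[0,0,0],"rot":[0,0,0],"grip":45}]'
python3 - <<'E'
from h import *
from rig import imaging
goal([506.5,-325.3,50],99.5)
c=imaging.camera_params("wrist");p,d=imaging.capture("wrist")
cv2.imwrite("pics/wrist2.png",p[:,:,::-1]);np.save("pics/wrist2.npy",d);np.savez("pics/wrist2c.npz",**{k:np.array(v) for k,v in c.items()})
E
```

```text
time_s: 3.7
eef_pos: [506.6, -325.4, 50.0]
ee_rot: [-0.0, -0.084, 0.996, 0.0]
force: [0.7, -0.2, -0.2]
grip_width: 0.526
t 3.7 tcp [ 506.57 -325.42   50.03] yawy 99.65 z [-4.e-04  4.e-04 -1.e+00] F [ 0.7 -0.2 -0.2] Mz [ 0.06   0.056 -0.037] g 0.526 q [-0.765  0.668  1.451 -0.     1.023 -2.505]
lin tool [0.05 0.13 0.03] rot tool [ 0.0004 -0.0003  0.0026] lin in goal axes [0.05 0.13 0.03]
```

View pics/wrist2.png

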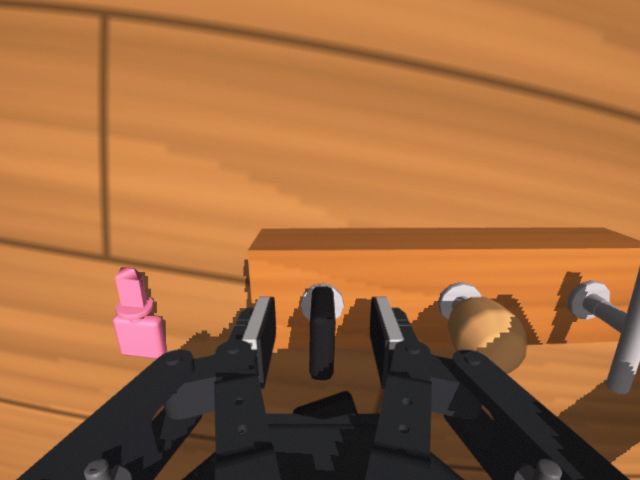

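The black grip sits midway between the pads (322 versus pads at 258 and 385), clear of the awl. Closing.

```bash
python3 -m creep '[{"linear":[0,0,0],"rot":[0,0,0],"grip":0},{"linear":[0,0,0],"rot":[0,0,0],"grip":0},{"linear":[0,0,0],"rot":[0,0,0],"grip":0},{"linear":[0,0,0],"rot":[0,0,0],"grip":0},{"linear":[0,0,0],"rot":[0,0,0],"grip":0},{"linear":[0,0,0],"rot":[0,0,0],"grip":0},{"linear":[0,0,0],"rot":[0,0,0],"grip":0}]' 80
python3 -c "
from h import *
goal([506.5,-325.3,180],99.5)"
```

```text
time_s: 4.33
eef_pos: [506.9, -325.7, 51.1]
ee_rot: [0.0, -0.084, 0.996, -0.001]
force: [-0.5, 0.8, 6.0]
grip_width: 0.104
t 4.3333 tcp [ 506.93 -325.66   51.11] yawy 99.69 z [ 0.0011 -0.001  -1.    ] F [-0.5  0.8  6. ] Mz [ 0.044  0.105 -0.018] g 0.104 q [-0.765  0.667  1.45   0.     1.023 -2.505]
lin tool [   0.25    0.28 -128.89] rot tool [-0.0012  0.0009  0.0034] lin in goal axes [   0.37    0.43 -128.89]
```

```bash
python3 -m creep '[{"linear":[0,0,-4],"rot":[0,0,0],"grip":0},{"linear":[0,0,-8],"rot":[0,0,0],"grip":0},{"linear":[0,0,-12],"rot":[0,0,0],"grip":0},{"linear":[0,0,-15],"rot":[0,0,0],"grip":0},{"linear":[0,0,-20],"rot":[0,0,0],"grip":0},{"linear":[0,0,-20],"rot":[0,0,0],"grip":0},{"linear":[0,0,-20],"rot":[0,0,0],"grip":0},{"linear":[0,0,-20],"rot":[0,0,0],"grip":0},{"linear":[0,0,-10],"rot":[0,0,0],"grip":0},{"linear":[0,0,0],"rot":[0,0,0],"grip":0},{"linear":[0,0,0],"rot":[0,0,0],"grip":0}]'
python3 - <<'E'
from h import *
from rig import imaging
goal([540,195,200],108.9)
c=imaging.camera_params("wrist");p,d=imaging.capture("wrist")
cv2.imwrite("pics/wrist3.png",p[:,:,::-1]);np.save("pics/wrist3.npy",d);np.savez("pics/wrist3c.npz",**{k:np.array(v) for k,v in c.items()})
for n in ["side","top"]:
    p,d=imaging.capture(n)
    cv2.imwrite(f"pics/{n}3.png",p[:,:,::-1]); np.save(f"pics/{n}3.npy",d)
    c=imaging.camera_params(n)
    np.savez(f"pics/{n}3c.npz",**{k:np.array(v) for k,v in c.items()})
crop("side",3,320,240,120,110,6,"pics/c6.png")
E
```

```text
time_s: 5.25
eef_pos: [506.5, -325.3, 179.2]
ee_rot: [0.0, -0.084, 0.996, -0.0]
force: [-0.3, -0.6, -0.4]
grip_width: 0.101
t 5.25 tcp [ 506.47 -325.29  179.23] yawy 99.69 z [ 1.e-04 -1.e-04 -1.e+00] F [-0.3 -0.6 -0.4] Mz [-0.025  0.045 -0.022] g 0.101 q [-0.765  0.523  1.327  0.     1.292 -2.505]
lin tool [-120.63  507.22  -20.8 ] rot tool [-1.000e-04  1.000e-04 -1.607e-01] lin in goal axes [-200.25  481.38  -20.77]
```

View pics/wrist3.png

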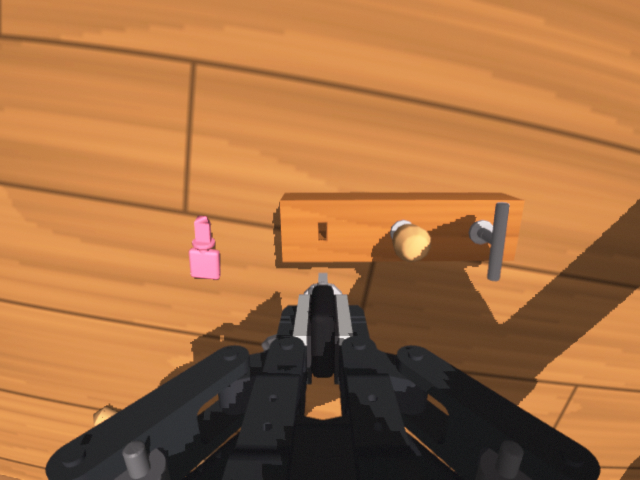

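View pics/c6.png

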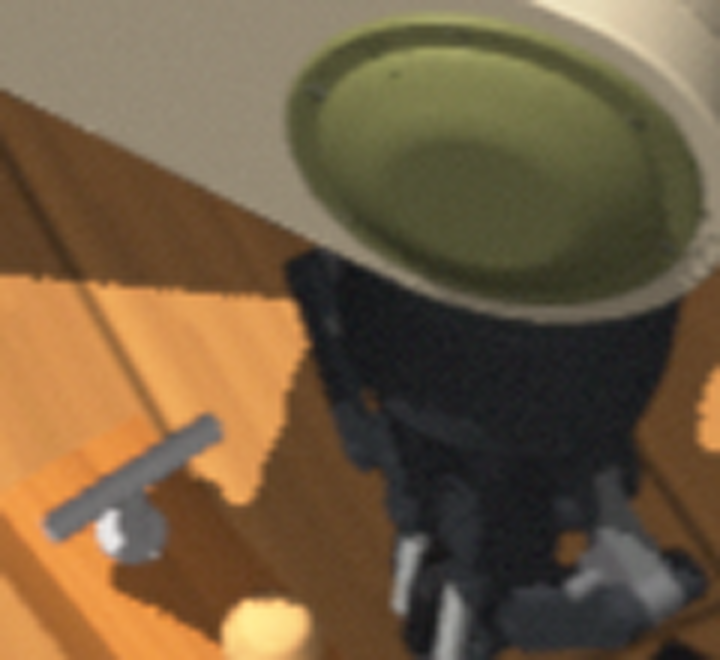

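The key came out: the empty pocket shows at (322,231) and the blade tip at (322,278). I'll go above the lock at the same camera-to-face height (TCP z about 222) and compare pixels there.

```bash
python3 - <<'E'
from h import *
crop("wrist",3,280,205,90,90,7,"pics/c7.png")
im,d,c=load("wrist",3)
for p in [(322,231),(322.5,276)]:
    u,v=p; print(p, d[int(v)-2:int(v)+3,int(u)])
print(at_z(c,322,231,40), at_z(c,322.5,276,127.2+21))
goal([540,195,222.2],108.9)
E
```

```text
(322, 231) [324.47903 326.05594 321.9769  319.7721  315.46054]
(322.5, 276) [185.24704 185.35341 183.54701 181.06647 179.50558]
[ 507.4000223  -325.48956846   40.        ] [ 502.66027441 -325.91324217  148.2       ]
t 5.4 tcp [ 506.15 -325.    177.92] yawy 99.69 z [-0.0018  0.0017 -1.    ] F [ 0.4  0.4 -0.5] Mz [-0.036 -0.025 -0.006] g 0.103 q [-0.765  0.525  1.328 -0.     1.292 -2.505]
lin tool [-120.84  506.97  -43.44] rot tool [ 0.0021 -0.0013 -0.1607] lin in goal axes [-200.46  481.    -44.28]
```

View pics/c7.png

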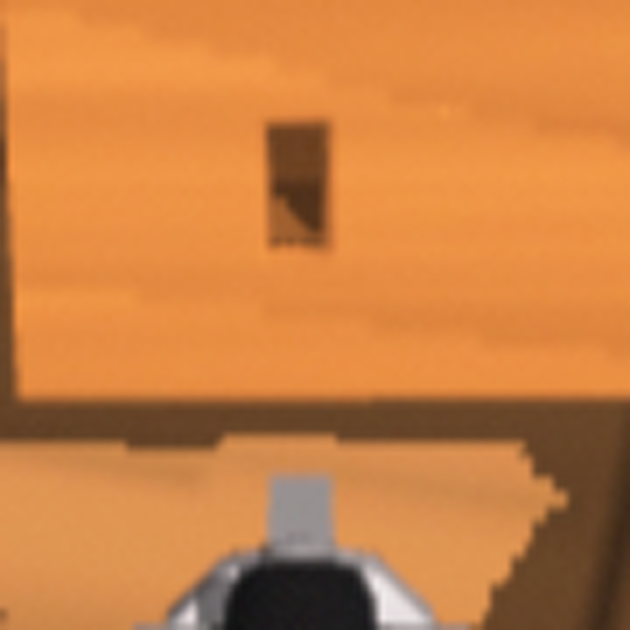

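```bash
python3 -m creep '[{"linear":[-8,33.8,-4],"rot":[0,0,-0.02],"grip":0},{"linear":[-7.3,33.9,-4],"rot":[0,0,-0.02],"grip":0},{"linear":[-8,33.8,-4],"rot":[0,0,0],"grip":0},{"linear":[-8,33.8,-4],"rot":[0,0,0],"grip":0},{"linear":[-8,33.8,-4],"rot":[0,0,0],"grip":0},{"linear":[-8,33.8,-4],"rot":[0,0,0],"grip":0},{"linear":[-8,33.8,-4],"rot":[0,0,0],"grip":0},{"linear":[-8,33.8,-4],"rot":[0,0,0],"grip":0},{"linear":[-8,33.8,-4],"rot":[0,0,0],"grip":0},{"linear":[-8,33.8,-4],"rot":[0,0,0],"grip":0},{"linear":[-8,33.8,-3],"rot":[0,0,0],"grip":0},{"linear":[-8,33.8,0],"rot":[0,0,0],"grip":0}]'
python3 -c "
from h import *
goal([539.5,194.5,222.2],108.8)"
```

```text
time_s: 6.4
eef_pos: [517.3, 92.9, 222.1]
ee_rot: [-0.0, -0.104, 0.995, 0.0]
force: [0.6, 0.1, 0.0]
grip_width: 0.103
t 6.4 tcp [517.31  92.93 222.12] yawy 101.98 z [-5.e-04  0.e+00 -1.e+00] F [0.6 0.1 0. ] Mz [ 0.015 -0.033 -0.01 ] g 0.103 q [-0.045  0.322  1.51  -0.     1.31  -1.825]
lin tool [-42.8   94.75  -0.1 ] rot tool [ 1.00e-04 -4.00e-04 -1.19e-01] lin in goal axes [-5.374e+01  8.901e+01 -8.000e-02]
```

```bash
python3 -m creep '[{"linear":[-14.2,31.6,0],"rot":[0,0,0],"grip":0},{"linear":[-14.2,31.6,0],"rot":[0,0,0],"grip":0},{"linear":[-14.3,31.6,0],"rot":[0,0,0],"grip":0},{"linear":[0,0,0],"rot":[0,0,-0.06],"grip":0},{"linear":[0,0,0],"rot":[0,0,-0.06],"grip":0},{"linear":[0,0,0],"rot":[0,0,0],"grip":0},{"linear":[0,0,0],"rot":[0,0,0],"grip":0}]'
python3 - <<'E'
from h import *
from rig import imaging
goal([539.5,194.5,222.2],108.8)
c=imaging.camera_params("wrist");p,d=imaging.capture("wrist")
cv2.imwrite("pics/wrist4.png",p[:,:,::-1]);np.save("pics/wrist4.npy",d);np.savez("pics/wrist4c.npz",**{k:np.array(v) for k,v in c.items()})
goal([539.5,194.5,222.2],108.8)
crop("wrist",4,280,195,90,90,7,"pics/c8.png")
E
```

```text
time_s: 6.98
eef_pos: [539.5, 192.7, 221.5]
ee_rot: [-0.001, -0.163, 0.987, 0.0]
force: [-0.5, 0.1, 0.1]
grip_width: 0.102
t 6.9833 tcp [539.48 192.74 221.52] yawy 108.76 z [-1.4e-03 -2.0e-04 -1.0e+00] F [-0.5  0.1  0.1] Mz [ 0.002 -0.051 -0.001] g 0.102 q [ 0.139  0.427  1.362 -0.     1.354 -1.759]
lin tool [-0.58  1.66 -0.68] rot tool [ 0.0003 -0.0014 -0.0007] lin in goal axes [-0.58  1.66 -0.68]
t 7.0333 tcp [539.58 192.56 221.76] yawy 108.73 z [-1.e-03 -2.e-04 -1.e+00] F [ 0.5 -0.1 -0.5] Mz [-0.039  0.013 -0.025] g 0.102 q [ 0.138  0.426  1.362 -0.     1.354 -1.759]
lin tool [-0.55  1.86 -0.44] rot tool [ 0.0002 -0.001  -0.0012] lin in goal axes [-0.55  1.86 -0.44]
```

View pics/wrist4.png

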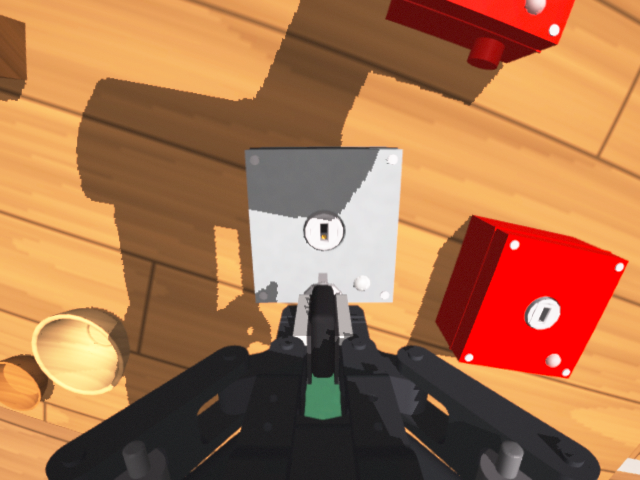

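View pics/c8.png

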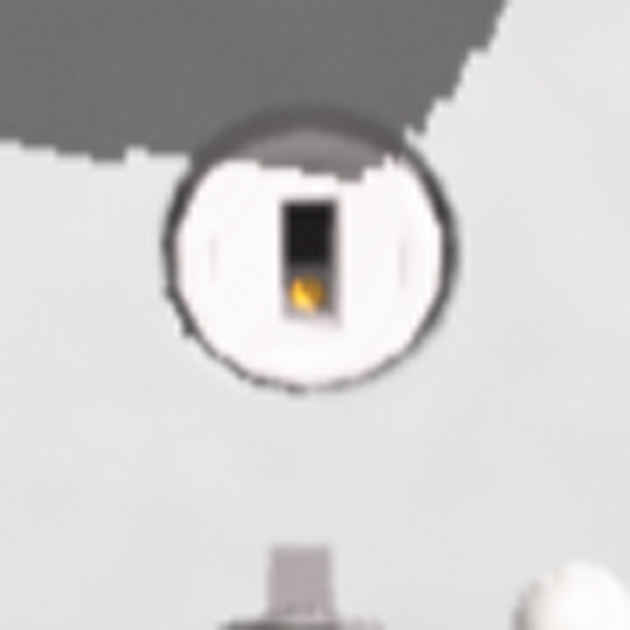

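```bash
python3 - <<'E'
from h import *
_,_,c3=load("wrist",3);_,_,c4=load("wrist",4)
S=at_z(c4,324.3,231.9,83);P=at_z(c3,322.4,231.4,40)
a,b=at_z(c4,280+297/7,195+200/7,83),at_z(c4,280+297/7,195+318/7,83);print("slot len",np.linalg.norm(a-b))
l,r=at_z(c4,280+310/7,195+200/7,83),at_z(c4,280+310/7,195+318/7,83);d=l-r;print("slot yaw approx",np.degrees(np.arctan2(d[1],d[0])))
# side edges of box top z=80
for e in [((246,150),(255,301)),((402,150),(393,301)),((246,149),(402,149))]:
    A,B=at_z(c4,*e[0],80),at_z(c4,*e[1],80);d=A-B;print(np.linalg.norm(d),np.degrees(np.arctan2(d[1],d[0])))
print("S",S,"P",P)
def ax(yaw):
    a=np.radians(yaw);y=np.array([np.cos(a),np.sin(a),0]);x=np.cross(y,[0,0,-1.]);return np.stack([x,y,[0,0,-1]],1)
off=ax(99.69).T@(P-np.array([506.7,-325.45,0]));print("key in tool",off)
T=S-ax(108.8)@np.array([off[0],off[1],0]);print("TCP target",T)
goal([T[0],T[1],222],108.8)
E
```

```text
slot len 15.29614757714955
slot yaw approx -161.19381617670663
138.29076447801168 -161.77251240971927
138.37151996641362 -160.64635968472888
128.20132038869633 -71.28200750322596
S [540.22476779 194.54395292  83.        ] P [ 507.69981136 -325.08423748   40.        ]
key in tool [ -1.04711109   0.19225855 -40.        ]
TCP target [539.29547919 194.02450353  83.        ]
t 7.0333 tcp [539.58 192.56 221.76] yawy 108.73 z [-1.e-03 -2.e-04 -1.e+00] F [ 0.5 -0.1 -0.5] Mz [-0.039  0.013 -0.025] g 0.102 q [ 0.138  0.426  1.362 -0.     1.354 -1.759]
lin tool [-0.2   1.48 -0.24] rot tool [ 0.0002 -0.001  -0.0012] lin in goal axes [-0.2   1.48 -0.24]
```

```bash
python3 -m creep '[{"linear":[-0.2,1.5,0],"rot":[0,0,0],"grip":0},{"linear":[0,0,20],"rot":[0,0,0],"grip":0},{"linear":[0,0,20],"rot":[0,0,0],"grip":0},{"linear":[0,0,20],"rot":[0,0,0],"grip":0},{"linear":[0,0,18],"rot":[0,0,0],"grip":0},{"linear":[0,0,12],"rot":[0,0,0],"grip":0},{"linear":[0,0,6],"rot":[0,0,0],"grip":0},{"linear":[0,0,0],"rot":[0,0,0],"grip":0},{"linear":[0,0,0],"rot":[0,0,0],"grip":0}]'
python3 - <<'E'
from h import *
from rig import imaging
goal([539.3,194,125],108.8)
c=imaging.camera_params("wrist");p,d=imaging.capture("wrist")
cv2.imwrite("pics/wrist5.png",p[:,:,::-1]);np.save("pics/wrist5.npy",d);np.savez("pics/wrist5c.npz",**{k:np.array(v) for k,v in c.items()})
p,d=imaging.capture("side");cv2.imwrite("pics/side5.png",p[:,:,::-1])
goal([539.3,194,125],108.8)
crop("wrist",5,270,235,110,100,7,"pics/c9.png")
crop("side",5,240,110,110,90,7,"pics/c10.png")
E
```

```text
time_s: 7.78
eef_pos: [539.7, 194.2, 126.8]
ee_rot: [0.0, -0.164, 0.987, 0.0]
force: [0.1, 0.8, -0.2]
grip_width: 0.101
t 7.7833 tcp [539.69 194.22 126.83] yawy 108.82 z [ 6.e-04  1.e-04 -1.e+00] F [ 0.1  0.8 -0.2] Mz [-0.    -0.037 -0.02 ] g 0.101 q [ 0.141  0.516  1.485  0.     1.141 -1.758]
lin tool [ 0.44 -0.08  1.83] rot tool [-0.0001  0.0006  0.0004] lin in goal axes [ 0.44 -0.08  1.83]
t 7.8833 tcp [539.9  194.33 127.34] yawy 108.85 z [ 1.8e-03  2.0e-04 -1.0e+00] F [ 0.3 -0.4 -0.6] Mz [-0.005  0.032  0.054] g 0.106 q [ 0.141  0.515  1.485 -0.     1.14  -1.758]
lin tool [ 0.68 -0.12  2.34] rot tool [-0.0003  0.0017  0.0008] lin in goal axes [ 0.67 -0.12  2.34]Traceback (most recent call last):
  File "<stdin>", line 9, in <module>
  File "h.py", line 18, in crop
    im,_,_=load(n,i); cv2.imwrite(out,cv2.resize(im[v0:v0+h,u0:u0+w],None,fx=s,fy=s,interpolation=cv2.INTER_CUBIC))
           ~~~~^^^^^
  File "h.py", line 3, in load
    return cv2.imread(f"pics/{n}{i}.png"),np.load(f"pics/{n}{i}.npy"),dict(np.load(f"pics/{n}{i}c.npz"))
                                          ~~~~~~~^^^^^^^^^^^^^^^^^^^^
    fid = stack.enter_context(open(os.fspath(file), "rb"))
                              ~~~~^^^^^^^^^^^^^^^^^^^^^^^
FileNotFoundError: [Errno 2] No such file or directory: 'pics/side5.npy'
```

View pics/c9.png

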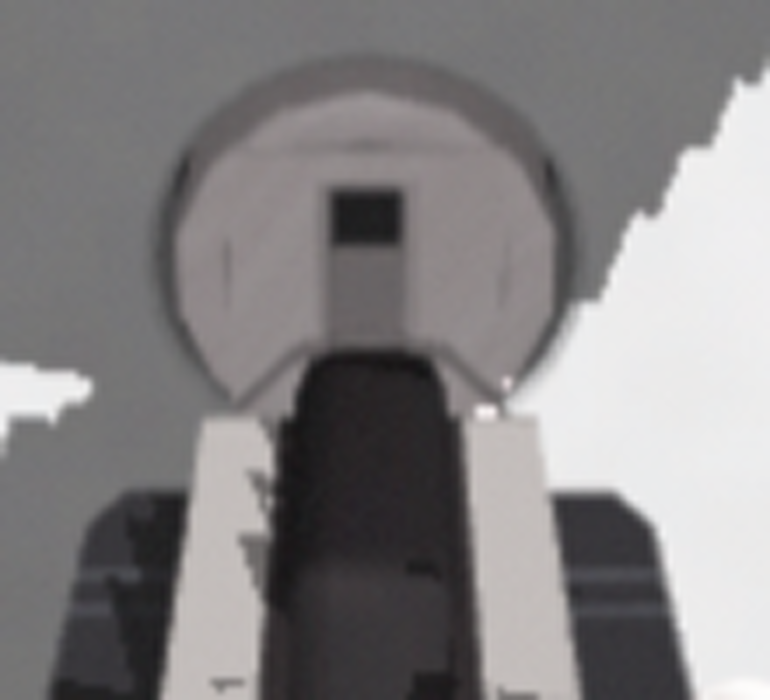

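The wrist crop shows the blade (columns 328–405) lined up across the slot (330–404). Lowering gently until contact.

```bash
python3 -m creep '[{"linear":[0.2,0,2.5],"rot":[0,0,0],"grip":0},{"linear":[0,0,2.5],"rot":[0,0,0],"grip":0},{"linear":[0,0,2.5],"rot":[0,0,0],"grip":0},{"linear":[0,0,2.5],"rot":[0,0,0],"grip":0},{"linear":[0,0,2],"rot":[0,0,0],"grip":0},{"linear":[0,0,0],"rot":[0,0,0],"grip":0},{"linear":[0,0,0],"rot":[0,0,0],"grip":0}]'
python3 -c "
from h import *
goal([539.3,194,94],108.8)"
```

```text
time_s: 8.47
eef_pos: [539.2, 194.2, 114.2]
ee_rot: [-0.0, -0.164, 0.986, -0.0]
force: [0.6, 0.4, -0.5]
grip_width: 0.101
t 8.4667 tcp [539.2  194.22 114.18] yawy 108.86 z [-2.e-04 -1.e-04 -1.e+00] F [ 0.6  0.4 -0.5] Mz [-0.028 -0.051  0.011] g 0.101 q [ 0.141  0.53   1.498 -0.     1.114 -1.759]
lin tool [-0.03 -0.24 20.18] rot tool [ 0.     -0.0002  0.0011] lin in goal axes [-0.03 -0.24 20.18]
```

No force with the tip about 6 mm into the slot, so it has entered. Continuing.

```bash
python3 -m creep '[{"linear":[0,0,1.5],"rot":[0,0,0],"grip":0},{"linear":[0,0,1.5],"rot":[0,0,0],"grip":0},{"linear":[0,0,1.5],"rot":[0,0,0],"grip":0},{"linear":[0,0,1.5],"rot":[0,0,0],"grip":0},{"linear":[0,0,1],"rot":[0,0,0],"grip":0},{"linear":[0,0,0],"rot":[0,0,0],"grip":0}]'
python3 -c "
from h import *
goal([539.3,194,94],108.8)"
```

```text
time_s: 8.97
eef_pos: [539.0, 194.2, 107.0]
ee_rot: [-0.0, -0.164, 0.986, -0.0]
force: [-1.0, -0.6, 0.4]
grip_width: 0.106
t 8.9667 tcp [538.99 194.17 107.04] yawy 108.86 z [-8.e-04 -2.e-04 -1.e+00] F [-1.  -0.6  0.4] Mz [-0.095  0.176 -0.001] g 0.106 q [ 0.141  0.538  1.505 -0.     1.099 -1.759]
lin tool [-0.25 -0.26 13.04] rot tool [ 0.0001 -0.0008  0.0011] lin in goal axes [-0.24 -0.26 13.04]
```

```bash
python3 -m creep '[{"linear":[0,0,1.2],"rot":[0,0,0.04],"grip":0},{"linear":[0,0,1.2],"rot":[0,0,-0.08],"grip":0},{"linear":[0,0,1.2],"rot":[0,0,0.08],"grip":0},{"linear":[0,0,1.2],"rot":[0,0,-0.08],"grip":0},{"linear":[0,0,0.7],"rot":[0,0,0.04],"grip":0},{"linear":[0,0,0],"rot":[0,0,0],"grip":0}]'
python3 -c "
from h import *
goal([539.3,194,94],108.8)"
```

```text
time_s: 9.47
eef_pos: [538.8, 193.8, 102.3]
ee_rot: [-0.001, -0.163, 0.987, -0.0]
force: [-4.0, -3.0, 5.1]
grip_width: 0.104
t 9.4667 tcp [538.78 193.81 102.28] yawy 108.78 z [-0.0012 -0.0011 -1.    ] F [-4.  -3.   5.1] Mz [-0.651  0.848  0.003] g 0.104 q [ 1.410e-01  5.440e-01  1.510e+00 -1.000e-03  1.089e+00 -1.757e+00]
lin tool [-0.57  0.01  8.28] rot tool [-0.0006 -0.0015 -0.0003] lin in goal axes [-0.56  0.01  8.28]
```

```bash
python3 -m creep '[{"linear":[0.5,-0.2,0],"rot":[0,0,0.04],"grip":0},{"linear":[0,0,1.2],"rot":[0,0,-0.08],"grip":0},{"linear":[0,0,1.2],"rot":[0,0,0.08],"grip":0},{"linear":[0,0,1.2],"rot":[0,0,-0.08],"grip":0},{"linear":[0,0,1],"rot":[0,0,0.08],"grip":0},{"linear":[0,0,0.5],"rot":[0,0,-0.08],"grip":0},{"linear":[0,0,0],"rot":[0,0,0.04],"grip":0}]'
python3 -c "
from h import *
goal([539.3,194,94],108.8)"
```

```text
time_s: 10.05
eef_pos: [539.4, 193.7, 97.9]
ee_rot: [0.001, -0.166, 0.986, -0.0]
force: [-0.0, -4.1, 3.8]
grip_width: 0.101
t 10.05 tcp [539.41 193.67  97.91] yawy 109.1 z [ 2.2e-03 -6.0e-04 -1.0e+00] F [-0.  -4.1  3.8] Mz [-0.772 -0.119  0.033] g 0.101 q [ 1.410e-01  5.490e-01  1.515e+00 -1.000e-03  1.076e+00 -1.763e+00]
lin tool [0.   0.36 3.91] rot tool [-0.0012  0.0019  0.0052] lin in goal axes [-0.01  0.35  3.91]
```

```bash
python3 -m creep '[{"linear":[0,-0.4,1],"rot":[0,0,0.04],"grip":0},{"linear":[0,0,1.2],"rot":[0,0,-0.08],"grip":0},{"linear":[0,0,1.2],"rot":[0,0,0.08],"grip":0},{"linear":[0,0,1],"rot":[0,0,-0.08],"grip":0},{"linear":[0,0,0.5],"rot":[0,0,0.04],"grip":0},{"linear":[0,0,0],"rot":[0,0,0],"grip":0},{"linear":[0,0,0],"rot":[0,0,0],"grip":0}]'
python3 -c "
from h import *
goal([539.3,194,94],108.8)"
```

```text
time_s: 10.63
eef_pos: [540.6, 193.3, 94.0]
ee_rot: [0.002, -0.164, 0.986, -0.0]
force: [0.0, -2.5, 11.7]
grip_width: 0.103
t 10.6333 tcp [540.55 193.3   94.02] yawy 108.85 z [ 5.e-03 -1.e-04 -1.e+00] F [ 0.  -2.5 11.7] Mz [-0.429  0.001  0.028] g 0.103 q [ 1.400e-01  5.540e-01  1.517e+00 -1.000e-03  1.065e+00 -1.760e+00]
lin tool [0.96 1.07 0.01] rot tool [-0.0017  0.0047  0.0009] lin in goal axes [0.96 1.07 0.02]
```

```bash
python3 -m creep '[{"linear":[0,0,1],"rot":[0,0,0.04],"grip":0},{"linear":[0,0,1],"rot":[0,0,-0.08],"grip":0},{"linear":[0,0,0],"rot":[0,0,0.04],"grip":0},{"linear":[0,0,0],"rot":[0,0,0],"grip":0}]'
python3 - <<'E'
from h import *
from rig import imaging
goal([539.3,194,94],108.8)
for n in ["wrist","side"]:
    c=imaging.camera_params(n);p,d=imaging.capture(n)
    cv2.imwrite(f"pics/{n}6.png",p[:,:,::-1]);np.save(f"pics/{n}6.npy",d);np.savez(f"pics/{n}6c.npz",**{k:np.array(v) for k,v in c.items()})
crop("wrist",6,260,235,120,110,6,"pics/c11.png")
crop("side",6,240,110,120,100,6,"pics/c12.png")
E
```

```text
time_s: 10.97
eef_pos: [540.8, 193.4, 93.9]
ee_rot: [0.003, -0.163, 0.987, -0.0]
force: [-7.5, -2.5, 27.1]
grip_width: 0.104
t 10.9667 tcp [540.76 193.43  93.88] yawy 108.79 z [ 0.0062  0.     -1.    ] F [-7.5 -2.5 27.1] Mz [-0.563  1.181  0.015] g 0.104 q [ 1.400e-01  5.540e-01  1.518e+00 -1.000e-03  1.063e+00 -1.758e+00]
lin tool [ 1.2   1.01 -0.13] rot tool [-0.0019  0.0059 -0.0002] lin in goal axes [ 1.2   1.01 -0.12]
```

View pics/c11.png

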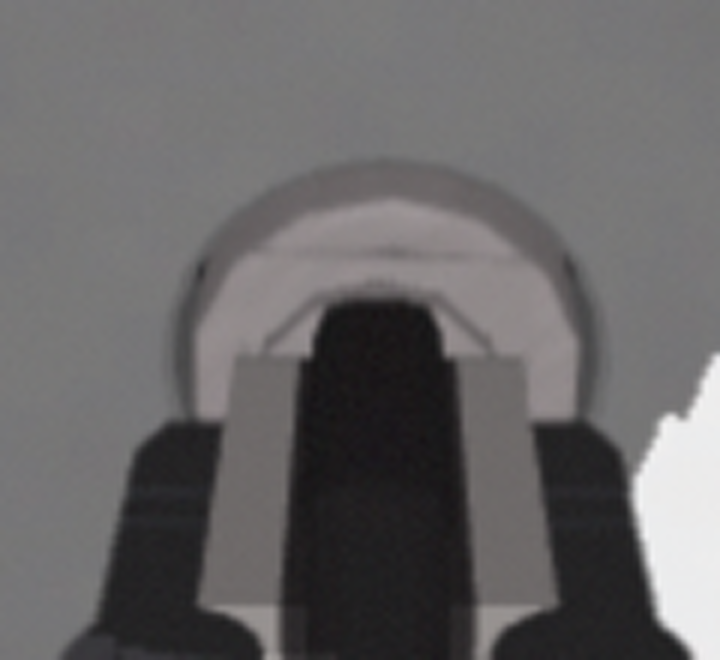

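View pics/c12.png

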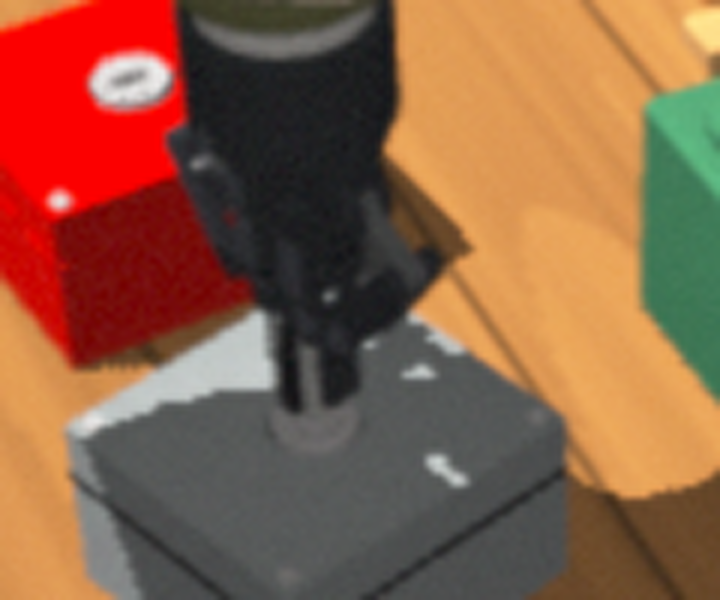

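The push rose to 27 N without further travel at TCP z 93.9 (94.1 expected), and the collar sits on the cylinder face: home. Easing the push and starting the turn (+z in tool axes is clockwise from above).

```bash
python3 -m creep '[{"linear":[0.3,0,-0.7],"rot":[0,0,0],"grip":0},{"linear":[0,0,0],"rot":[0,0,0],"grip":0},{"linear":[0,0.1,0],"rot":[0,0,0.1],"grip":0},{"linear":[0,0.1,0],"rot":[0,0,0.1],"grip":0},{"linear":[0,0.1,0],"rot":[0,0,0.1],"grip":0},{"linear":[0,0.1,0],"rot":[0,0,0.1],"grip":0},{"linear":[0,0,0],"rot":[0,0,0],"grip":0}]' 100
python3 -c "
from h import *
goal([539.3,194,94],18.8)"
```

```text
time_s: 11.65
eef_pos: [540.4, 193.1, 94.0]
ee_rot: [0.003, 0.038, 0.999, -0.0]
force: [-3.6, -6.3, 23.1]
grip_width: 0.101
t 11.65 tcp [540.45 193.14  93.96] yawy 85.66 z [ 0.0059 -0.0011 -1.    ] F [-3.6 -6.3 23.1] Mz [-1.06   0.707  0.05 ] g 0.101 q [ 0.14   0.554  1.518 -0.002  1.064 -1.354]
lin tool [ 1.21  0.77 -0.04] rot tool [0.0029 0.0056 1.1669] lin in goal axes [ 1.18 -0.81 -0.04]
```

```bash
python3 -m creep '[{"linear":[0.3,-0.5,-0.3],"rot":[0,0,0.1],"grip":0},{"linear":[0,0,0],"rot":[0,0,0.1],"grip":0},{"linear":[0,0,0],"rot":[0,0,0.1],"grip":0},{"linear":[0,0,0],"rot":[0,0,0.1],"grip":0},{"linear":[0,0,0],"rot":[0,0,0.1],"grip":0},{"linear":[0,0,0],"rot":[0,0,0],"grip":0}]'
python3 -c "
from h import *
goal([539.3,194,94],18.8)"
```

```text
time_s: 12.15
eef_pos: [540.0, 192.8, 94.0]
ee_rot: [0.003, 0.284, 0.959, 0.0]
force: [-3.2, -4.1, 19.9]
grip_width: 0.101
t 12.15 tcp [539.96 192.84  94.  ] yawy 57.01 z [ 5.5e-03 -8.0e-04 -1.0e+00] F [-3.2 -4.1 19.9] Mz [-0.933  0.648  0.052] g 0.101 q [ 0.139  0.553  1.52  -0.002  1.063 -0.855]
lin tool [ 1.19  0.61 -0.  ] rot tool [0.0039 0.004  0.6669] lin in goal axes [ 1.31 -0.25  0.  ]
```

```bash
python3 -m creep '[{"linear":[0,-0.4,0],"rot":[0,0,0.1],"grip":0},{"linear":[0,0,0],"rot":[0,0,0.1],"grip":0},{"linear":[0,0,0],"rot":[0,0,0.1],"grip":0},{"linear":[0,0,0],"rot":[0,0,0.1],"grip":0},{"linear":[0,0,0],"rot":[0,0,0.1],"grip":0},{"linear":[0,0,0],"rot":[0,0,0.1],"grip":0},{"linear":[0,0,0],"rot":[0,0,0],"grip":0}]'
python3 -c "
from h import *
goal([539.3,194,94],18.8)"
```

```text
time_s: 12.73
eef_pos: [539.5, 192.9, 94.0]
ee_rot: [0.002, 0.555, 0.832, 0.001]
force: [-4.4, -3.1, 20.7]
grip_width: 0.098
t 12.7333 tcp [539.53 192.87  93.99] yawy 22.64 z [ 5.e-03 -1.e-04 -1.e+00] F [-4.4 -3.1 20.7] Mz [-0.533  0.833  0.053] g 0.098 q [ 1.390e-01  5.520e-01  1.521e+00 -1.000e-03  1.063e+00 -2.550e-01]
lin tool [ 1.13  0.22 -0.01] rot tool [0.0047 0.0019 0.067 ] lin in goal axes [ 1.14  0.15 -0.01]
```

```bash
python3 -m creep '[{"linear":[0.2,-0.2,0],"rot":[0,0,0.05],"grip":0},{"linear":[0,0,0],"rot":[0,0,0.05],"grip":0},{"linear":[0,0,0],"rot":[0,0,0],"grip":0}]'
python3 -c "
from h import *
goal([539.3,194,94],18.8)"
python3 -m creep '[{"linear":[0,0,0],"rot":[0,0,0.05],"grip":0},{"linear":[0,0,0],"rot":[0,0,0],"grip":0}]'
python3 -c "
from h import *
goal([539.3,194,94],18.8)"
```

```text
time_s: 12.98
eef_pos: [539.5, 193.0, 94.0]
ee_rot: [0.002, 0.594, 0.804, 0.002]
force: [-3.4, -3.4, 20.9]
grip_width: 0.101
t 12.9833 tcp [539.53 192.97  94.  ] yawy 17.06 z [ 5.7e-03 -1.0e-04 -1.0e+00] F [-3.4 -3.4 20.9] Mz [-0.607  0.59   0.079] g 0.101 q [ 1.390e-01  5.520e-01  1.522e+00 -1.000e-03  1.062e+00 -1.580e-01]
lin tool [ 1.05  0.09 -0.  ] rot tool [ 0.0054  0.0019 -0.0303] lin in goal axes [ 1.05  0.12 -0.  ]
time_s: 13.15
eef_pos: [539.6, 193.0, 94.0]
ee_rot: [0.002, 0.614, 0.789, 0.002]
force: [-3.1, -1.0, 20.4]
grip_width: 0.101
t 13.15 tcp [539.63 193.03  94.  ] yawy 14.21 z [ 0.006  0.    -1.   ] F [-3.1 -1.  20.4] Mz [-0.527  0.505  0.126] g 0.101 q [ 1.400e-01  5.520e-01  1.521e+00 -1.000e-03  1.062e+00 -1.080e-01]
lin tool [ 1.02 -0.08 -0.01] rot tool [ 0.0058  0.0017 -0.0801] lin in goal axes [ 1.02  0.   -0.  ]
```

```bash
python3 -m creep '[{"linear":[0,0,0],"rot":[0,0,0.04],"grip":0},{"linear":[0,0,0],"rot":[0,0,0],"grip":0},{"linear":[0,0,0],"rot":[0,0,0],"grip":0}]'
python3 -c "
from h import *
goal([539.3,194,94],18.8)"
python3 - <<'E'
from h import *
from rig import imaging
for n in ["wrist","side","top"]:
    c=imaging.camera_params(n);p,d=imaging.capture(n)
    cv2.imwrite(f"pics/{n}7.png",p[:,:,::-1]);np.save(f"pics/{n}7.npy",d);np.savez(f"pics/{n}7c.npz",**{k:np.array(v) for k,v in c.items()})
crop("wrist",7,260,235,120,110,6,"pics/c13.png")
crop("side",7,240,110,120,100,6,"pics/c14.png")
goal([539.3,194,94],18.8)
E
```

```text
time_s: 13.4
eef_pos: [539.7, 193.1, 94.0]
ee_rot: [0.002, 0.629, 0.777, 0.002]
force: [-1.9, -2.0, 19.6]
grip_width: 0.099
t 13.4 tcp [539.72 193.08  93.97] yawy 12.04 z [ 6.3e-03  2.0e-04 -1.0e+00] F [-1.9 -2.  19.6] Mz [-0.441  0.412  0.073] g 0.099 q [ 1.400e-01  5.520e-01  1.521e+00 -1.000e-03  1.062e+00 -7.000e-02]
lin tool [ 0.99 -0.22 -0.03] rot tool [ 0.0061  0.0015 -0.1179] lin in goal axes [ 1.01 -0.1  -0.03]
t 13.55 tcp [539.73 193.06  94.01] yawy 12.05 z [ 6.3e-03  2.0e-04 -1.0e+00] F [-2.  -2.2 19.7] Mz [-0.465  0.44   0.133] g 0.103 q [ 1.400e-01  5.520e-01  1.521e+00 -1.000e-03  1.062e+00 -7.000e-02]
lin tool [ 1.01 -0.23  0.  ] rot tool [ 0.0062  0.0015 -0.1178] lin in goal axes [ 1.03 -0.11  0.01]
```

View pics/c13.png

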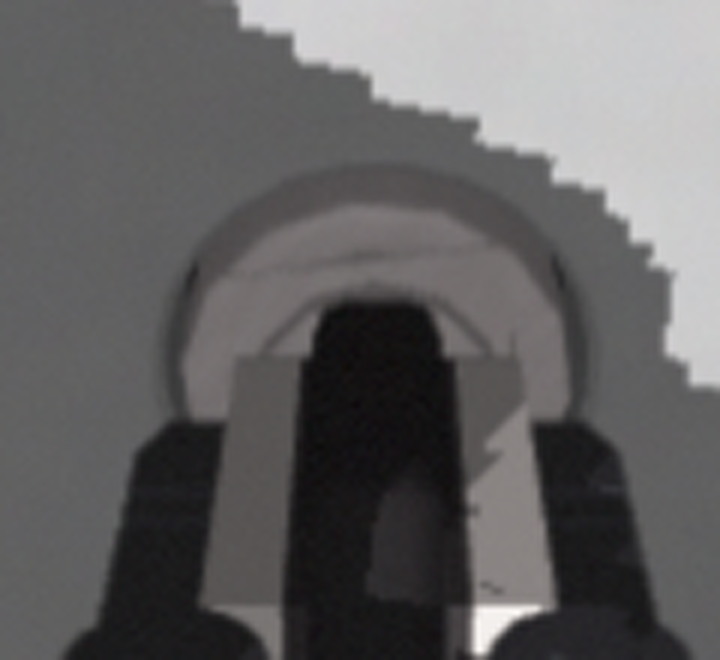

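View pics/side7.png

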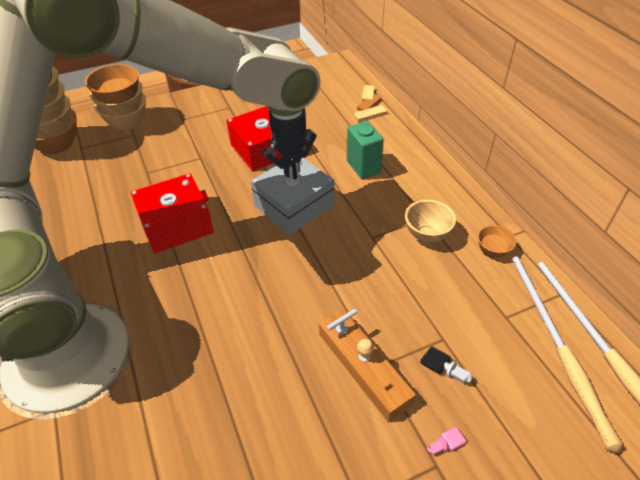

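View pics/c14.png

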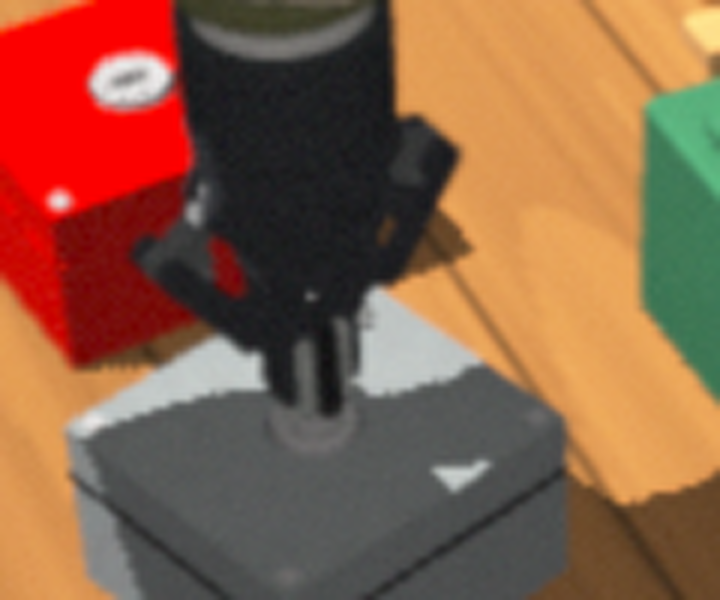

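```bash
python3 - <<'E'
from h import *
def o(p): return 260+(p[0]+.5)/6-.5,235+(p[1]+.5)/6-.5
for i,a,b in ((6,(250,255),(520,255)),(7,(230,273),(490,247))):
    _,_,c=load("wrist",i);A,B=at_z(c,*o(a),83),at_z(c,*o(b),83);d=B-A
    print(i,np.linalg.norm(d),np.degrees(np.arctan2(d[1],d[0])))
E
```

```text
6 22.40549323127995 108.77569060183087
7 21.732688083490736 18.046050332231182
```

The line engraved on the cylinder face turned from 108.8° to 18.0°, about 90.7° clockwise, so the lock is at its stop. The collar is on the face, and the chuck key, awl, bowl and tin are in place. Handing in.

```bash
python3 -c "
from rig import ctrl
print(ctrl.finish_job())
from h import *
goal([539.3,194,94],18.8)"
```

```text
the job is handed in; nothing more can be done
None
the job is handed in; nothing more can be done
```

I took the black key out of the block, put it in the grey box's key switch and rocked it past the pins to home. I then turned it clockwise to its stop and handed in at about 13.6 s, still gripping it. No verdict is reported, so what follows is from my own last checks.

- **Home:** the tool height stayed at 94.0 mm, where 94.1 mm was expected for a seated collar. The downward push was steady at about 20 N, and the collar sits on the face in the pictures.
- **Turn:** the line on the cylinder face had turned about 90.7°. The tool itself turned about 96.8°; the difference fits the key's play in the slot.
- **Grip:** the fingers closed to about 8.6 mm on the 10 mm grip, set to 100 N. The tool axis was within 0.01 rad of vertical.
- **Bystanders:** in the last side picture the chuck key and awl stand in the block, and the bowl and tin look unmoved. I judged this by eye.

**Disagreements:**
- The first position estimates from the top, side and wrist cameras differed by 2–5 mm. I used the wrist camera, comparing the empty pocket with the slot.
- The final tool position puts the key about 1–2 mm from my measured lock centre, which is inside the 4 mm limit.
- The torque reading was too noisy (0.07–0.13 N m) to confirm the stop by itself.

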